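# Gather the nuts under the opening of the parts box

## Robot

A 6-joint arm with a two-finger parallel gripper is mounted at the origin on a cart in front of the work surface, level with it; the furniture and walls round the work are solid. World frame = base frame: x ahead of the robot, y to its left, z up, the work surface at z = 0. Lengths are in m, angles in rad, forces in N, time in s.
With the tool pointing down it reaches from about 0.225 to 0.725 m from the base axis. Payload 3.1 kg.
Tool frame: the origin (TCP) lies at the centre of the arm's flange, where the gripper is bolted on; the fingertips stand 173 mm ahead of it and the grasp point (between the pads) lies 155 mm ahead of it (grasp_offset is the distance from the TCP to the grasp point, in m); z points along the fingers, y is the line along which they close (so a half turn about z gives the same grasp; the last joint's range is limited). The gripper opens to 85 mm and grips with 20 to 120 N. Pads are 22 mm wide; open, the fingers measure 114 mm over their backs; the gripper's body (76 mm by 85 mm) begins 54 mm behind the grasp point. The pads swing forward as they close: fully open they stand 13 mm farther back than shut.
Start: joints at [-1.438, 0.048, 0.099, 1.622, 0, 1.443], TCP at [0.135, -0.507, 0.405] pointing down, gripper open.
Joint ranges: [-2.91, 2.91], [-0.99, 1.94], [-1.21, 1.42], [-2.12, 2.29], [-1.49, 1.47], [-3.14, 3.14]. Speed limits (rad/s): [2.79, 2.79, 3.14, 3.14, 3.14, 3.14].

## Interface

Orientations are given as a rotation vector (axis times angle).
In Python, from bench import get_obs, grab_frame, sign_off, grasp_offset gives the robot as it stands.
- The arm moves only by the tool apply_moves, never from a script. Its argument "steps" is a list of rows, each a list of 3 entries, a list of its own where there are three numbers: the shift along the world's x, y, z in mm, then the turn, a rotation vector about the world's x, y, z in degrees, then the finger opening in mm, from 0 to 85.4. In form: [[[tx, ty, tz], [rx, ry, rz], fingers], ...]. A call has 1 to 12 rows; each row is the pose to reach, as a shift and turn from the pose commanded when the call began; what a row does not reach only later rows make up. A row lasts 1/12 s, in which the tool goes at most 41.7 mm and 7.16 degrees, less where a joint would pass 70% of its speed; a pose out of reach is approached as far as the arm can. A call with a gripper value outside its range is refused whole. The fingers move at their own pace and stop on an object; "force" is the grip in N (left out, the last holds). Time passes only in rows, so rows that repeat a pose let the fingers close. It gives the time, the measured TCP pose, the force, the opening and the grip force at its end, in the units of the state.
- get_obs(): the state, without advancing time (a new reading comes with each control period).
- grab_frame(name): name is "side" or "top" or "wrist"; returns a dict with "pixels" (480x640x3 uint8, red, green, blue), "mtx" (3x3 intrinsics, pixels), "rvec" (rotation vector, rad) and "tvec" (3), from world to camera coordinates, as OpenCV has them. Camera axes: x right, y down, z forward; pixel columns grow to the right and rows downward; lengths in m; the calibration is good to about 2 mm. A picture is of the moment at which its call begins. There is no depth.
- sign_off(): hands the job in; it is judged then, once.
The state is a dict: "time": time; "joint_pos": joint angles; "qvel": joint speeds; "joint_efforts": joint torques, N m; "position": TCP position; "tool_rot": TCP orientation; "contact_force": force on the tool from outside, world axes, zero at the start; "torque": the same for the moment, N m; "width": opening from 0.0 (shut) to 1.0 (fully open); "grip_force": force on a finger pad.
Only numpy, scipy, OpenCV 4.12 (cv2) and the standard library are available. Lean on these libraries where they do the work, as an engineer would, in place of code of your own. Each camera call takes 0.05 s, during which the arm holds its last target. There are 200 camera calls.

## Task

Gently lower the lid of the small grey parts box shut while the box stands on the bench, then grip the shut box by its sides and lift it well clear of the bench (by 10 to 30 cm). Tilt it by about 30 degrees, sloping clearly along both its length and its width, so that the corner under the lid's square opening is lowest and all four nuts slide into that corner, where I can pick them out. Finish still holding it like that, raised, tilted and still, without letting go; keep the nuts in the box and leave the other things on the bench where they are.

Things in the scene. Friction and masses are not known exactly. Their poses are not given: they have to be found in the camera images.
- parts_box: Loose grey plastic parts box, 120 mm long (x), 60 wide (y), 38 high, 42 with lid shut; 0.26 kg with lid; walls and floor 3 mm; slippery inside: nuts slide above about 15 degrees of slope. Plain hard outer sides. Origin: centre of its underside; x along the length to the hinge end, roughly away from the robot, y to its left, z up.
- box_center (a point): Centre of the parts box, 20 mm above its underside; axes as the box. Grip here across the 60 mm width (y), lid shut.
- lid (a joint): Lid angle (rad): 0 shut, 0.7 to 1.15 at the start, stop at 1.35. Lid 120 x 60 x 4 mm, grey frame, clear panes, hinged at the box's +x end; a stiff hinge (0.05 N m, under 1 N at the free edge) keeps it where left. A 28 x 28 mm opening lies near its free edge on the +y (left) side; thumb tab 20 wide, 7 mm long at mid edge.
- lid_hinge (a point): Middle of the lid's hinge line, 60 mm along +x from the box's centre, 38 mm above its underside. Turns with the lid: x in the lid's plane, away from the free edge (120 mm along -x), y the box's y, z square to the lid, out of its upper face (4 mm along z).
- lid_edge (a point): The middle of the lid's free edge, on the upper face; axes as the hinge point's.
- gather_corner (a point): The inside corner of the box that lies under the lid's opening (the end away from the hinge, left side: -x, +y of the box), 4 mm above the inner floor; axes as the box. The nuts are to end here.
- nut_1_center (a point): The centre of one of the four alike loose brass hexagon nuts in the box, 12 mm across, 8 mm high, 12 g, z up; at the start they lie scattered on the floor of the box toward its hinge end.
- nut_2_center (a point): The centre of one of the four alike loose brass hexagon nuts in the box, 12 mm across, 8 mm high, 12 g, z up; at the start they lie scattered on the floor of the box toward its hinge end.
- nut_3_center (a point): The centre of one of the four alike loose brass hexagon nuts in the box, 12 mm across, 8 mm high, 12 g, z up; at the start they lie scattered on the floor of the box toward its hinge end.
- nut_4_center (a point): The centre of one of the four alike loose brass hexagon nuts in the box, 12 mm across, 8 mm high, 12 g, z up; at the start they lie scattered on the floor of the box toward its hinge end.
- tweezers: Steel tweezers, 12 x 128 x 9 mm, lying to the right of the box, about 95 mm from its centre line; origin under its centre, length along its y. A bystander.
- label_roll: Roll of stickers, 52 mm across, 22 mm high, behind the box; origin under its centre. A bystander. Farther back, from x = 0.65, stands a fixed monitor about 0.4 m tall.
- timer: Bench timer, 62 x 62 x 21 mm, behind the box; origin under its centre. A bystander. To its left stands a fixed white instrument cabinet, 350 to 500 mm tall: its front face is at x = 0.57, its right side at y = -0.11 and it reaches left to y = 0.68; keep the arm clear of it when swinging round.
- spanner: Open spanner, 28 x 173 x 6 mm, at the right of the box, beyond the tweezers; origin under its centre, length along its y. A bystander.

How it is judged:
On the way, in this order (a step that is already met when the one before it is completed fails the run):
1. the lid is shut while the box stands level on the bench (value of joint lid below 0.08 rad and height (world z) of box_center below 0.035 m and angle between box_center's own z axis and vertical below 0.12 rad), for 0.2 s.
2. the shut box is lifted clear of the bench (value of joint lid below 0.08 rad and height (world z) of box_center above 0.07 m and contact force between parts_box and the fingers above 1 N), for 0.1 s.
At the end, for the whole second after the job is handed in: Fingers hold the box still, its centre 0.08 to 0.40 m above the bench, lid shut (under 0.08 rad), tilted 17 to 51 degrees, hinge end up and left side down by at least 8 degrees each; all nuts in the box, centres within 46 mm of the gather corner; under 0.03 m/s and 0.15 rad/s (value of joint lid below 0.08 rad and height (world z) of box_center between 0.08 and 0.4 m and contact force between parts_box and the fingers above 1 N and angle between box_center's own z axis and vertical between 0.3 and 0.9 rad and angle between box_center's own x axis and vertical below 1.431 rad and angle between box_center's own y axis and vertical above 1.711 rad and linear speed of parts_box below 0.03 m/s and angular speed of parts_box below 0.15 rad/s and distance between each of nut_1_center, nut_2_center, nut_3_center, nut_4_center and gather_corner below 0.046 m and x of nut_1_center in the frame of box_center between -0.062 and 0.062 m and y of nut_1_center in the frame of box_center between -0.032 and 0.032 m and z of nut_1_center in the frame of box_center between -0.03 and 0.022 m and x of nut_2_center in the frame of box_center between -0.062 and 0.062 m and y of nut_2_center in the frame of box_center between -0.032 and 0.032 m and z of nut_2_center in the frame of box_center between -0.03 and 0.022 m and x of nut_3_center in the frame of box_center between -0.062 and 0.062 m and y of nut_3_center in the frame of box_center between -0.032 and 0.032 m and z of nut_3_center in the frame of box_center between -0.03 and 0.022 m and x of nut_4_center in the frame of box_center between -0.062 and 0.062 m and y of nut_4_center in the frame of box_center between -0.032 and 0.032 m and z of nut_4_center in the frame of box_center between -0.03 and 0.022 m); the arm keeps its last pose, push and grip.
It fails at once if the lid is slammed (faster than 4 rad/s) (velocity of joint lid below -4 rad/s).
It fails at once if a bystander is moved by more than 40 mm (distance of any of tweezers, label_roll, timer, spanner from where it was at the start of the episode above 0.04 m).
It fails at once if a nut leaves the box (not (x of nut_1_center in the frame of box_center between -0.062 and 0.062 m and y of nut_1_center in the frame of box_center between -0.032 and 0.032 m and z of nut_1_center in the frame of box_center between -0.03 and 0.022 m) or not (x of nut_2_center in the frame of box_center between -0.062 and 0.062 m and y of nut_2_center in the frame of box_center between -0.032 and 0.032 m and z of nut_2_center in the frame of box_center between -0.03 and 0.022 m) or not (x of nut_3_center in the frame of box_center between -0.062 and 0.062 m and y of nut_3_center in the frame of box_center between -0.032 and 0.032 m and z of nut_3_center in the frame of box_center between -0.03 and 0.022 m) or not (x of nut_4_center in the frame of box_center between -0.062 and 0.062 m and y of nut_4_center in the frame of box_center between -0.032 and 0.032 m and z of nut_4_center in the frame of box_center between -0.03 and 0.022 m)).
It also fails if it takes over 58 s, if anything falls off the work surface, if the arm or the gripper's body presses on something with over 40 N, if the wrist force passes 120 N, or if a joint passes its speed limit or range.

## Working session

There is one attempt and no reset: what is moved stays moved. The work goes in short steps, Python scripts to look and compute and a tool call to move; the robot and the scene stay as the last step left them, time stands still between calls to the robot, and variables do not carry over. Pictures are saved under pics/ and viewed, at most 10 in all, crops included, and the job is handed in when it is done.

Besides the shell and the picture viewer there is one more tool, called after ">>>" by a JSON object that holds its "api" and its "payload". apply_moves: Moves the arm, as the interface text tells. Its arguments: {"type":"object","properties":{"steps":{"type":"array","items":{"type":"array"}},"force":{"type":"number"}},"required":["steps"]}

```bash
mkdir -p pics
cat > h.py <<'E'
import numpy as np, cv2
from bench import *
def snap(n,f,crop=None,scale=1):
    d=grab_frame(n); im=d["pixels"][:,:,::-1]
    if crop: x0,y0,x1,y1=crop; im=im[y0:y1,x0:x1]
    if scale!=1: im=cv2.resize(im,None,fx=scale,fy=scale,interpolation=cv2.INTER_CUBIC)
    cv2.imwrite(f"pics/{f}.png",im); np.savez(f"pics/{f}.npz",**d); return d
def P(d): return d["mtx"]@np.hstack([cv2.Rodrigues(d["rvec"])[0],np.array(d["tvec"]).reshape(3,1)])
def tri(d1,p1,d2,p2):
    X=cv2.triangulatePoints(P(d1),P(d2),np.array(p1,float).reshape(2,1),np.array(p2,float).reshape(2,1)); return (X[:3]/X[3]).ravel()
def onz(d,p,z):
    M=P(d); H=np.c_[M[:,0],M[:,1],M[:,2]*z+M[:,3]]; X=np.linalg.solve(H,[p[0],p[1],1]); return X[:2]/X[2]
def proj(d,X): x=P(d)@np.append(X,1); return x[:2]/x[2]
E
python3 - <<'E'
from h import *
a=snap("top","top1"); b=snap("side","side1")
o=get_obs(); print(o["time"],o["position"],o["tool_rot"],o["width"],grasp_offset)
for n,d in(("t",a),("s",b)):
    R=cv2.Rodrigues(d["rvec"])[0]; print(n,-R.T@np.array(d["tvec"]).ravel(),R[2])
E
```

```text
0.1 [ 0.13533223 -0.50706402  0.40357276] [-3.11268234e+00 -4.08148922e-01 -1.56323269e-05] 0.9969190414271538 0.1547
t [ 0.39662296 -0.38274911  0.91729228] [ 0.19435053  0.01247286 -0.98085284]
s [ 0.21495231 -0.94391345  0.58295406] [ 0.42769787  0.66764295 -0.6093664 ]
```

View pics/top1.png

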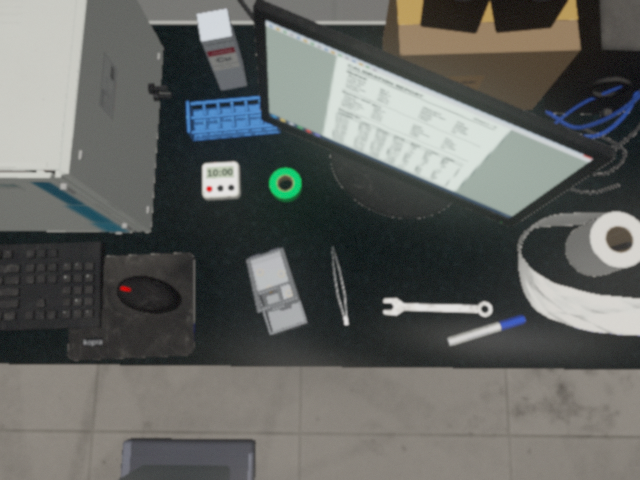

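View pics/side1.png

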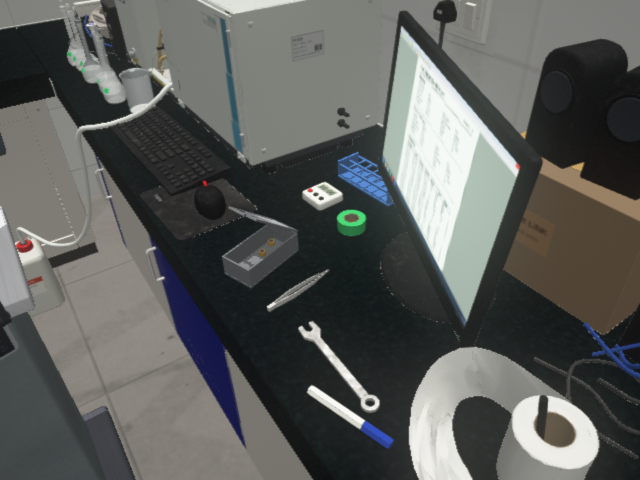

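Top view: the box is at about (278,291), with tweezers at (340,285), spanner at (437,307), timer at (221,180) and roll at (285,183). In the side view the box is at about (260,258) with its lid up. I'll enlarge both.

Run:
```python
import cv2
a=cv2.imread("pics/top1.png")[235:345,235:365]; b=cv2.imread("pics/side1.png")[190:300,205:335]
cv2.imwrite("pics/crop1.png",cv2.resize(cv2.vconcat([a,b]),None,fx=2.7*1,fy=2.7,interpolation=cv2.INTER_CUBIC) if 0 else cv2.resize(cv2.hconcat([a,b]),None,fx=3,fy=5 if 0 else 3,interpolation=cv2.INTER_CUBIC))
```

```text
(no output)
```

View pics/crop1.png

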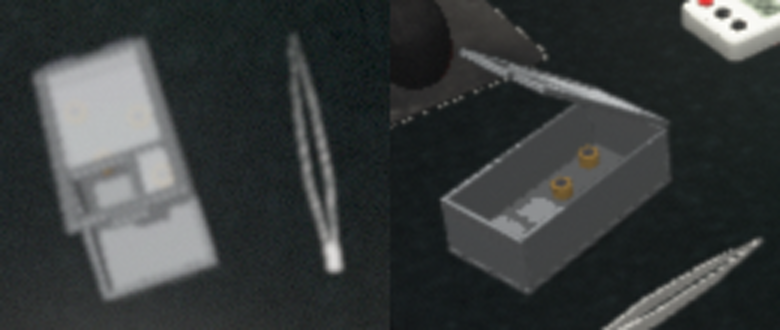

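Run:
```python
from h import *
from scipy.optimize import least_squares
a=np.load("pics/top1.npz"); b=np.load("pics/side1.npz")
T=lambda u,v:(235+u/3,235+v/3); S=lambda u,v:(205+(u-390)/3,190+v/3)
fr=tri(a,T(217,264),b,S(520,240)); fl=tri(a,T(106,300),b,S(443,200)); hr=tri(a,T(148,38),b,S(667,122))
print("fr",fr,"fl",fl,"hr",hr)
B=[(-.06,-.03,.038),(-.06,.03,.038),(.06,-.03,.038),(-.06,-.03,0)]
def mod(p):
    c,s=np.cos(p[2]),np.sin(p[2]);R=np.array([[c,-s,0],[s,c,0],[0,0,1]]);o=np.array([p[0],p[1],0])
    w=lambda q:R@np.array(q)+o
    L=lambda l,y:w((.06-l*np.cos(p[3]),y,.038+l*np.sin(p[3])))
    return w,L
obs=[(a,T(217,264),0),(a,T(106,300),1),(b,S(520,240),0),(b,S(443,200),1),(b,S(667,122),2),(b,S(528,293),3)]
lo=[(a,T(68,232),.03),(a,T(190,195),-.03),(b,S(462,50),.03)]
def f(p):
    w,L=mod(p);r=[]
    for d,q,i in obs:r+=list(proj(d,w(B[i]))-q)
    for d,q,y in lo:r+=list(proj(d,L(.12,y))-q)
    return r
s=least_squares(f,[.33,-.33,-.2,.9],loss="soft_l1");print(s.x,np.round(s.fun,1))
w,L=mod(s.x);print("edge",L(.12,0),"hinge",L(0,0))
for y in(.03,-.03):print(proj(b,L(.12,y)))
```

```text
fr [ 0.44759869 -0.34898616  0.03999866] fl [ 0.42932903 -0.29271689  0.03748602] hr [ 0.56209672 -0.31096457  0.04383231]
[ 0.49566489 -0.3000015   0.34012443  0.71519023] [-0.  -1.8 -0.3 -0.9 -0.3  0.6 -1.7 -0.3 -0.4  1.9 -0.3  0.8  0.2 -0.5
  0.1 -2.2 -1.6  1. ]
edge [ 0.46682143 -0.31020854  0.11669133] hinge [ 0.55222768 -0.27998524  0.038     ]
[227.39139514 207.68724559]
[255.67626784 220.63071632]
```

The fit puts the box at (0.496, -0.300) with yaw 0.34 rad and the lid at about 0.72 rad. Rim height from two views is about 39 mm. Next I work out the moves for closing the lid.

```bash
cat >> h.py <<'E'
from scipy.spatial.transform import Rotation as Ro
BX=np.array([.4957,-.3000]);YAW=.340
def w(x,y,z=0): c,s=np.cos(YAW),np.sin(YAW); return np.array([BX[0]+c*x-s*y,BX[1]+s*x+c*y,z])
E
python3 - <<'E'
from h import *
o=get_obs();p=o["position"];R=Ro.from_rotvec(o["tool_rot"]).as_matrix();print(np.round(R,3))
for s in(1,-1):
    yv=s*np.array([-np.sin(YAW),np.cos(YAW),0]);z=np.array([0,0,-1.]);x=np.cross(yv,z)
    print(s,np.degrees((Ro.from_matrix(np.c_[x,yv,z]@R.T)).as_rotvec()))
def tip(th,l=.105,y=-.012):
    cx=.06-l*np.cos(th)+.004*np.sin(th)+.011; cz=.038+l*np.sin(th)+.004*np.cos(th); return w(cx,y,cz)
for th in(.95,.8,.715,.6,.5,.4,.3,.2,.1,.05,0): print(th,np.round((tip(th)+[0,0,.173]-p)*1000),np.round(tip(th)*1000))
E
```

```text
[[ 0.966  0.258 -0.   ]
 [ 0.258 -0.966  0.002]
 [ 0.    -0.002 -1.   ]]
1 [-3.27854288e-02  1.96162368e-01 -1.75459848e+02]
-1 [-0.12804513 -0.02140071  4.54004016]
0.95 [ 377.  200. -105.] [ 512. -307.  126.]
0.8 [ 365.  196. -114.] [ 500. -311.  116.]
0.715 [ 359.  194. -121.] [ 494. -313.  110.]
0.6 [ 352.  191. -130.] [ 487. -316.  101.]
0.5 [ 346.  189. -139.] [ 482. -318.   92.]
0.4 [ 342.  188. -148.] [ 477. -319.   83.]
0.3 [ 338.  186. -158.] [ 473. -321.   73.]
0.2 [ 335.  185. -168.] [ 470. -322.   63.]
0.1 [ 333.  185. -178.] [ 469. -322.   52.]
0.05 [ 333.  185. -183.] [ 468. -323.   47.]
0 [ 332.  184. -189.] [ 468. -323.   42.]
```

>>> {"api": "apply_moves", "payload": {"steps": [[[35,18,0],[0,0,1],40],[[70,37,0],[0,0,2],20],[[105,55,0],[0,0,3],0],[[140,74,0],[0,0,4.5],0],[[175,92,0],[0,0,4.5],0],[[210,111,0],[0,0,4.5],0],[[245,130,0],[0,0,4.5],0],[[280,148,-10],[0,0,4.5],0],[[315,167,-20],[0,0,4.5],0],[[350,186,-35],[0,0,4.5],0],[[377,200,-60],[0,0,4.5],0],[[377,200,-75],[0,0,4.5],0]], "force": 30}}

```text
time: 1.1
position: [0.5162, -0.3036, 0.3264]
tool_rot: [-3.091, -0.54, -0.001]
contact_force: [-1.5, 0.3, -1.1]
width: -0.002
grip_force: 0.0
```

Run:
```python
from h import *
o=get_obs();print(o["time"],o["position"],o["tool_rot"],o["joint_pos"],o["width"],o["contact_force"])
b=snap("side","side2"); c=snap("wrist","wrist2")
i=cv2.imread("pics/side2.png")[130:300,180:380]; j=cv2.imread("pics/wrist2.png")
i=cv2.resize(i,(400,340));j=cv2.resize(j,(400,300));j=cv2.copyMakeBorder(j,0,40,0,0,0)
cv2.imwrite("pics/c2.png",cv2.hconcat([i,j]))
```

```text
1.1 [ 0.51620606 -0.30363818  0.32636556] [-3.09139186e+00 -5.39719063e-01 -1.43887282e-03] [-0.64436783  0.23799023  0.15451938  1.48920657  0.00302253  2.15153075] -0.002045280036742609 [-1.49241322  0.28113012 -1.09280816]
```

View pics/c2.png

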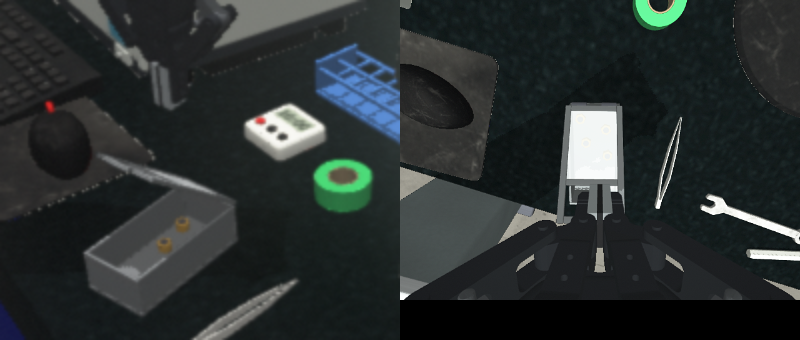

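The side view shows the shut fingertips at (170,105) of the crop, above the lid. In the wrist view they are over the lid at about (600,195), aligned with the box. I'll follow the lid's arc down.

>>> {"api": "apply_moves", "payload": {"steps": [[[0,0,-15],[0,0,0],0],[[-6,-2,-32],[0,0,0],0],[[-12,-4,-40],[0,0,0],0],[[-18,-6,-46],[0,0,0],0],[[-25,-9,-55],[0,0,0],0],[[-30,-11,-64],[0,0,0],0],[[-35,-12,-73],[0,0,0],0],[[-39,-14,-83],[0,0,0],0],[[-42,-15,-93],[0,0,0],0],[[-43,-15,-101],[0,0,0],0],[[-44,-16,-106],[0,0,0],0],[[-44,-16,-109],[0,0,0],0]]}}

```text
time: 2.2
position: [0.468, -0.323, 0.2194]
tool_rot: [-3.095, -0.53, 0.002]
contact_force: [-0.2, -0.3, -0.7]
width: 0.0
grip_force: 0.1
```

>>> {"api": "apply_moves", "payload": {"steps": [[[0,0,-2],[0,0,0],0],[[0,0,-4],[0,0,0],0],[[0,0,-5],[0,0,0],0],[[0,0,-5],[0,0,0],0]]}}

```text
time: 2.53
position: [0.4686, -0.3232, 0.2158]
tool_rot: [3.096, 0.531, 0.0]
contact_force: [-0.5, 0.1, -0.4]
width: -0.001
grip_force: 0.0
```

Run:
```python
from h import *
b=snap("side","side3"); c=snap("wrist","wrist3"); print(get_obs()["contact_force"])
i=cv2.imread("pics/side3.png")[130:300,180:380]; j=cv2.imread("pics/wrist3.png")
i=cv2.resize(i,(400,340));j=cv2.resize(j,(400,300));j=cv2.copyMakeBorder(j,0,40,0,0,0)
cv2.imwrite("pics/c3.png",cv2.hconcat([i,j]))
```

```text
[-0.52179742  0.56243647  0.08311606]
```

View pics/c3.png

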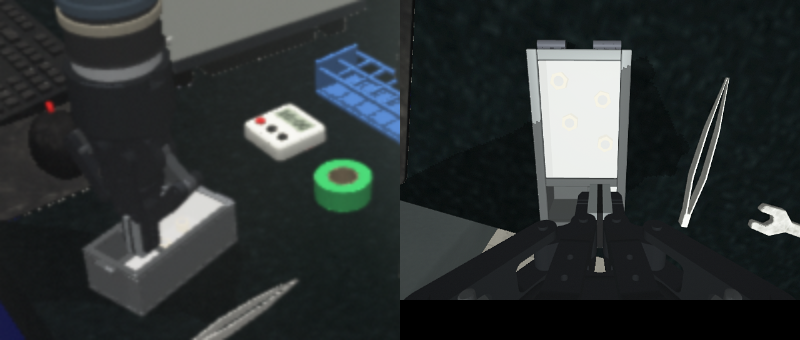

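The lid is near shut but there's no contact force, so I need a closer look at the tip, around (150,245) in the side crop.

Run:
```python
import cv2
i=cv2.imread("pics/side3.png")[200:300,210:310]; j=cv2.imread("pics/wrist3.png")[50:370,180:400]
cv2.imwrite("pics/c4.png",cv2.hconcat([cv2.resize(i,(450,450),interpolation=cv2.INTER_CUBIC),cv2.resize(j,(309,450))]))
```

```text
(no output)
```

View pics/c4.png

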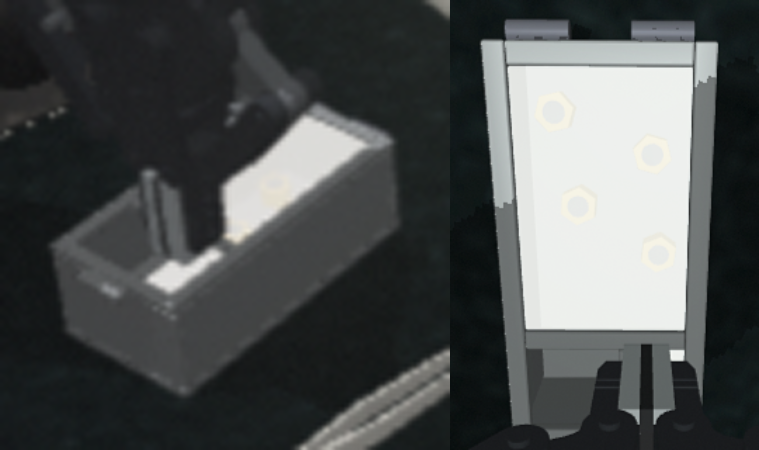

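The lid looks shut, with its frame flush on the rim and the tab at (110,292). I'll press a touch more to confirm contact.

>>> {"api": "apply_moves", "payload": {"steps": [[[0,0,-1],[0,0,0],0],[[0,0,-2],[0,0,0],0],[[0,0,-3],[0,0,0],0],[[0,0,-3],[0,0,0],0],[[0,0,-3],[0,0,0],0]]}}

```text
time: 3.05
position: [0.4687, -0.3235, 0.2152]
tool_rot: [3.095, 0.53, 0.002]
contact_force: [-2.6, 1.5, 7.5]
width: 0.005
grip_force: 4.0
```

Contact is 7.5 N with the tip at 42 mm, so the lid is shut. I'll rise, open and centre over the box.

>>> {"api": "apply_moves", "payload": {"steps": [[[0,0,15],[0,0,0],0],[[0,0,40],[0,0,0],0],[[10,8,60],[0,0,0],85],[[20,16,80],[0,0,0],85],[[28,23,90],[0,0,0],85],[[28,23,90],[0,0,0],85],[[28,23,90],[0,0,0],85],[[28,23,90],[0,0,0],85]]}}

```text
time: 3.72
position: [0.4958, -0.3002, 0.3015]
tool_rot: [-3.095, -0.53, 0.003]
contact_force: [-0.3, 0.1, -0.3]
width: 0.845
grip_force: 0.0
```

Run:
```python
from h import *
b=snap("side","side5"); c=snap("wrist","wrist5"); o=get_obs();print(o["position"],o["tool_rot"],o["width"])
for x,y in((.06,.03),(.06,-.03),(-.06,.03),(-.06,-.03)): print(x,y,proj(c,w(x,y,.042)),proj(b,w(x,y,.042)))
i=cv2.imread("pics/side5.png")[200:300,210:310]; j=cv2.imread("pics/wrist5.png")
i=cv2.resize(i,(360,360),interpolation=cv2.INTER_CUBIC)
j=j[0:360,110:550]
cv2.imwrite("pics/c5.png",cv2.hconcat([i,j]))
```

```text
[ 0.49554301 -0.30031654  0.30090588] [-3.09456944 -0.52911584  0.00363336] 0.9865186241252916
0.06 0.03 [268.5124843  150.84185649] [270.30654574 218.8482395 ]
0.06 -0.03 [368.99506408 150.60954423] [296.77328315 230.68886498]
-0.06 0.03 [276.16442965 327.43378222] [220.67328226 254.46104956]
-0.06 -0.03 [362.34412701 327.3219426 ] [247.79030484 268.63342457]
```

View pics/c5.png

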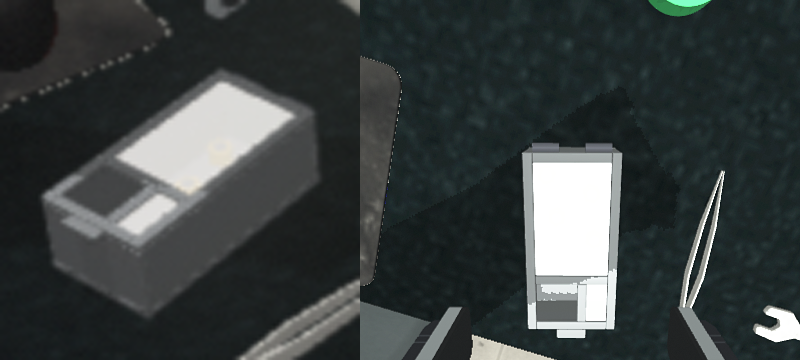

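The lid is shut. In the wrist view the box corners are about 3 px (2 mm) right of prediction. I'll correct for that, descend and grip.

>>> {"api": "apply_moves", "payload": {"steps": [[[1,-2,-25],[0,0,0],85],[[1,-2,-55],[0,0,0],85],[[1,-2,-85],[0,0,0],85],[[1,-2,-110],[0,0,0],85],[[1,-2,-122],[0,0,0],85],[[1,-2,-130],[0,0,0],85],[[1,-2,-130],[0,0,0],75],[[1,-2,-130],[0,0,0],65],[[1,-2,-130],[0,0,0],55],[[1,-2,-130],[0,0,0],55],[[1,-2,-130],[0,0,0],50],[[1,-2,-130],[0,0,0],50]], "force": 60}}

```text
time: 4.82
position: [0.498, -0.3028, 0.1744]
tool_rot: [3.094, 0.53, 0.003]
contact_force: [-0.3, -0.6, 2.0]
width: 0.696
grip_force: 65.9
```

Gripped at 59 mm opening and 66 N, so lift.

>>> {"api": "apply_moves", "payload": {"steps": [[[0,0,3],[0,0,0],50],[[0,0,10],[0,0,0],50],[[0,0,22],[0,0,0],50],[[0,0,36],[0,0,0],50],[[0,0,52],[0,0,0],50],[[0,0,70],[0,0,0],50],[[0,0,88],[0,0,0],50],[[0,0,106],[0,0,0],50],[[0,0,124],[0,0,0],50],[[0,0,138],[0,0,0],50],[[0,0,147],[0,0,0],50],[[0,0,150],[0,0,0],50]]}}

```text
time: 5.82
position: [0.4978, -0.3025, 0.3256]
tool_rot: [3.093, 0.53, 0.004]
contact_force: [0.6, -0.8, -3.0]
width: 0.696
grip_force: 65.6
```

Run:
```python
from h import *
o=get_obs();print(o["joint_pos"],o["width"],o["grip_force"],o["contact_force"],o["position"])
Rb=Ro.from_euler('z',YAW).as_matrix()
s=np.sin(np.radians(21)) 
# tilt: z axis direction leans to -x,+y of box; axis = z cross lean
lean=np.array([-1,1,0])/2**.5; rv=Rb@np.cross([0,0,1],lean)*30
R=Ro.from_rotvec(np.radians(rv)).as_matrix()@Rb
print("rv deg",rv,"angles x,y from vertical",np.degrees(np.arccos(R[2])))
p=np.array([0,0,.155]); off=Ro.from_rotvec(np.radians(rv)).apply(p)-p; print("TCP shift to keep box in place mm",off*1000)
for k in(.25,.5,.75): print(k,(Ro.from_rotvec(np.radians(k*rv)).apply(p)-p)*1000)
```

```text
[-6.61195567e-01  1.91057960e-01  9.84025710e-02  1.47401630e+00
  9.88561628e-06  2.14099138e+00] 0.6959975880587091 65.55144757032394 [ 0.61669337 -0.78713753 -2.97938465] [ 0.4977652  -0.30250761  0.32561741]
rv deg [-12.92451698 -27.07317604   0.        ] angles x,y from vertical [ 69.29518895 110.70481105  30.        ]
TCP shift to keep box in place mm [-69.9390381   33.38833553 -20.76606241]
0.25 [-18.25775266   8.7161046   -1.32604649]
0.5 [-36.20311011  17.28307424  -5.28149693]
0.75 [-53.52902231  25.55432569 -11.79867246]
```

Run:
```python
from h import *
Rb=Ro.from_euler('z',YAW); p=np.array([0,0,.155])
for ax,ay in((4,0),(8,0),(16,0),(24,0),(30,0),(28,6),(26,12),(24,18),(20,24),(16,28),(18,25),(21,21)):
    rv=Rb.apply([-ay,-ax,0]); r=Ro.from_rotvec(np.radians(rv)); M=r.as_matrix()@Rb.as_matrix()
    print(ax,ay,np.round(rv,1),np.round((r.apply(p)-p)*1000),np.round(np.degrees(np.arccos(M[2]))))
```

```text
4 0 [ 1.3 -3.8  0. ] [-10.  -4.  -0.] [86. 90.  4.]
8 0 [ 2.7 -7.5  0. ] [-20.  -7.  -2.] [82. 90.  8.]
16 0 [  5.3 -15.1   0. ] [-40. -14.  -6.] [74. 90. 16.]
24 0 [  8.  -22.6   0. ] [-59. -21. -13.] [66. 90. 24.]
30 0 [ 10.  -28.3   0. ] [-73. -26. -21.] [60. 90. 30.]
28 6 [  3.7 -28.4   0. ] [-74. -10. -19.] [62. 96. 29.]
26 12 [ -2.6 -28.5   0. ] [-74.   7. -19.] [ 64. 102.  29.]
24 18 [ -9.  -28.6   0. ] [-74.  23. -21.] [ 66. 107.  30.]
20 24 [-16.  -26.9   0. ] [-69.  41. -22.] [ 71. 113.  31.]
16 28 [-21.1 -24.4   0. ] [-63.  54. -24.] [ 75. 118.  32.]
18 25 [-17.6 -25.3   0. ] [-65.  45. -22.] [ 73. 115.  31.]
21 21 [-12.8 -26.8   0. ] [-69.  33. -20.] [ 69. 111.  30.]
```

First I tilt lengthwise, hinge end up.

>>> {"api": "apply_moves", "payload": {"steps": [[[-5,-2,0],[0.7,-1.9,0],50],[[-10,-4,0],[1.3,-3.8,0],50],[[-20,-7,-2],[2.7,-7.5,0],50],[[-30,-11,-4],[4,-11.3,0],50],[[-40,-14,-6],[5.3,-15.1,0],50],[[-50,-18,-10],[6.7,-18.9,0],50],[[-59,-21,-13],[8,-22.6,0],50],[[-66,-24,-17],[9,-25.5,0],50],[[-73,-26,-21],[10,-28.3,0],50],[[-73,-26,-21],[10,-28.3,0],50],[[-73,-26,-21],[10,-28.3,0],50],[[-73,-26,-21],[10,-28.3,0],50]]}}

```text
time: 6.82
position: [0.4244, -0.3281, 0.3015]
tool_rot: [-2.911, -0.498, -0.778]
contact_force: [0.6, -0.2, -3.0]
width: 0.698
grip_force: 65.5
```

Run:
```python
from h import *
# second call: poses relative to the 30,0 tilt
Rb=Ro.from_euler('z',YAW); p=np.array([0,0,.155])
q=lambda ax,ay: Ro.from_rotvec(np.radians(Rb.apply([-ay,-ax,0])))
r0=q(30,0)
for ax,ay in((29,3),(28,6),(27,9),(26,12),(25,15),(24,18),(22,21),(20,24),(16,28),(18,25),(21,21)):
    r=q(ax,ay); print(ax,ay,np.round(np.degrees((r*r0.inv()).as_rotvec()),1).tolist(),np.round((r.apply(p)-r0.apply(p))*1000).tolist())
o=get_obs();print(o["joint_pos"])
```

```text
29 3 [-3.0, -0.0, -0.8] [-0.0, 8.0, 1.0]
28 6 [-6.1, -0.1, -1.5] [-1.0, 16.0, 2.0]
27 9 [-9.1, -0.1, -2.3] [-1.0, 24.0, 2.0]
26 12 [-12.1, -0.2, -3.1] [-1.0, 33.0, 2.0]
25 15 [-15.2, -0.2, -3.9] [-1.0, 41.0, 1.0]
24 18 [-18.2, -0.3, -4.6] [-1.0, 49.0, 0.0]
22 21 [-21.6, 0.5, -5.4] [1.0, 58.0, -1.0]
20 24 [-25.0, 1.3, -6.2] [4.0, 67.0, -2.0]
16 28 [-29.9, 3.6, -7.2] [10.0, 80.0, -3.0]
18 25 [-26.6, 2.8, -6.5] [8.0, 71.0, -1.0]
21 21 [-21.9, 1.4, -5.4] [4.0, 59.0, 0.0]
[-0.9107565  -0.05634505 -0.25131248  1.19707893  0.49337204  1.93678239]
```

>>> {"api": "apply_moves", "payload": {"steps": [[[0,4,0],[-1.5,0,-0.4],50],[[0,8,1],[-3,0,-0.8],50],[[-1,16,2],[-6.1,0,-1.5],50],[[-1,24,2],[-9.1,0,-2.3],50],[[-1,33,2],[-12.1,0,-3.1],50],[[-1,41,1],[-15.2,0,-3.9],50],[[-1,49,0],[-18.2,0,-4.6],50],[[1,58,-1],[-21.6,0.5,-5.4],50],[[4,67,-2],[-25,1.3,-6.2],50],[[10,80,-3],[-29.9,3.6,-7.2],50],[[10,80,-3],[-29.9,3.6,-7.2],50],[[10,80,-3],[-29.9,3.6,-7.2],50]]}}

```text
time: 7.82
position: [0.4349, -0.2465, 0.2987]
tool_rot: [2.628, 0.456, 0.494]
contact_force: [0.7, -0.8, -3.3]
width: 0.697
grip_force: 65.8
```

Run:
```python
from h import *
Rb=Ro.from_euler('z',YAW); p=np.array([0,0,.155])
q=lambda ax,ay: Ro.from_rotvec(np.radians(Rb.apply([-ay,-ax,0])))
r0=q(16,28)
for ax,ay in((18,25),(21,21)):
    r=q(ax,ay); print(ax,ay,np.round(np.degrees((r*r0.inv()).as_rotvec()),1).tolist(),np.round((r.apply(p)-r0.apply(p))*1000).tolist())
```

```text
18 25 [3.4, -0.8, 0.9] [-3.0, -9.0, 2.0]
21 21 [7.9, -2.2, 2.1] [-7.0, -21.0, 4.0]
```

Hold a moment so the nuts settle, then ease to the balanced 21/21 tilt and hold again.

>>> {"api": "apply_moves", "payload": {"steps": [[[0,0,0],[0,0,0],50],[[0,0,0],[0,0,0],50],[[0,0,0],[0,0,0],50],[[0,0,0],[0,0,0],50],[[-1,-4,1],[1.6,-0.4,0.4],50],[[-3,-9,2],[3.4,-0.8,0.9],50],[[-5,-15,3],[5.7,-1.5,1.5],50],[[-7,-21,4],[7.9,-2.2,2.1],50],[[-7,-21,4],[7.9,-2.2,2.1],50],[[-7,-21,4],[7.9,-2.2,2.1],50],[[-7,-21,4],[7.9,-2.2,2.1],50],[[-7,-21,4],[7.9,-2.2,2.1],50]]}}

```text
time: 8.82
position: [0.4273, -0.269, 0.3025]
tool_rot: [2.74, 0.469, 0.603]
contact_force: [0.4, 0.4, -2.6]
width: 0.695
grip_force: 65.8
```

Run:
```python
from h import *
b=snap("side","side6"); c=snap("wrist","wrist6");t=snap("top","top6"); o=get_obs();print(o["time"],o["position"],o["tool_rot"],o["qvel"])
i=cv2.resize(cv2.imread("pics/side6.png")[130:280,190:340],(400,400),interpolation=cv2.INTER_CUBIC)
j=cv2.resize(cv2.imread("pics/wrist6.png")[130:430,170:470],(400,400))
cv2.imwrite("pics/c6.png",cv2.hconcat([i,j]))
```

```text
8.9667 [ 0.42743535 -0.26882068  0.30252477] [2.73979891 0.47000637 0.60342022] [-0.00105152 -0.00061165  0.00107282 -0.00126096  0.00035413  0.00032883]
```

View pics/c6.png

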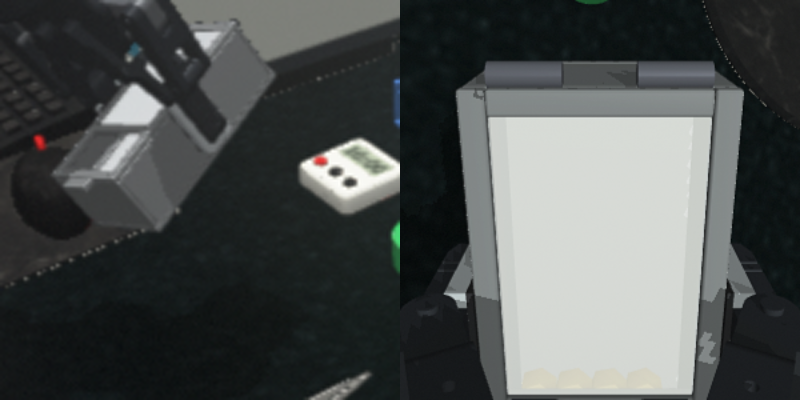

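The nuts lie in a row at the low end, at about (538..643,378) in the right half. The fourth may be near the 46 mm limit, so I'll enlarge with contrast and measure it.

Run:
```python
from h import *
c=np.load("pics/wrist6.npz"); o=get_obs()
Rt=Ro.from_rotvec(o["tool_rot"]); 
# tool frame -> box frame: tool z = -box z, tool y = -box y (s=-1), x = box x ; box centre at grasp
Rbx=Rt.as_matrix()@np.diag([1,-1,-1.])
print(np.degrees(np.arccos(Rbx[2])))
o_c=o["position"]+Rt.apply([0,0,.153])
W=lambda q:o_c+Rbx@np.array(q)
for n,q in dict(hL=(.06,.03,.022),hR=(.06,-.03,.022),fL=(-.057,.027,-.017),fR=(-.057,-.027,-.017),n1=(-.051,.021,-.009),n4=(-.051,-.015,-.009),lim=(-.051,-.0186,-.009)).items():
    u=proj(c,W(q));print(n,u.round(1),"c6:",400+(u[0]-170)/.75,(u[1]-130)/.75)
im=cv2.cvtColor(c["pixels"],cv2.COLOR_RGB2BGR)[385:445,230:410]
hsv=im.astype(float); g=np.clip((im.astype(float)-120)*1.9,0,255).astype(np.uint8)
cv2.imwrite("pics/c7.png",cv2.resize(cv2.vconcat([im,g]),None,fx=4,fy=4,interpolation=cv2.INTER_CUBIC))
```

```text
[ 69.4313034  110.51614043  29.75213865]
hL [205.2 192.1] c6: 446.9984413334377 82.8496693324153
hR [425.4 191.8] c6: 740.4693537657936 82.38386297403274
fL [259.5 424.4] c6: 519.3995998397469 392.59373853790504
fR [375.  424.2] c6: 673.2870425594504 392.2746435225087
n1 [269.7 427.6] c6: 532.9310052596367 396.7957438481606
n4 [351.  427.4] c6: 641.3769036084099 396.5701546464632
lim [359.2 427.4] c6: 652.2194630174162 396.5475999499861
```

View pics/c7.png

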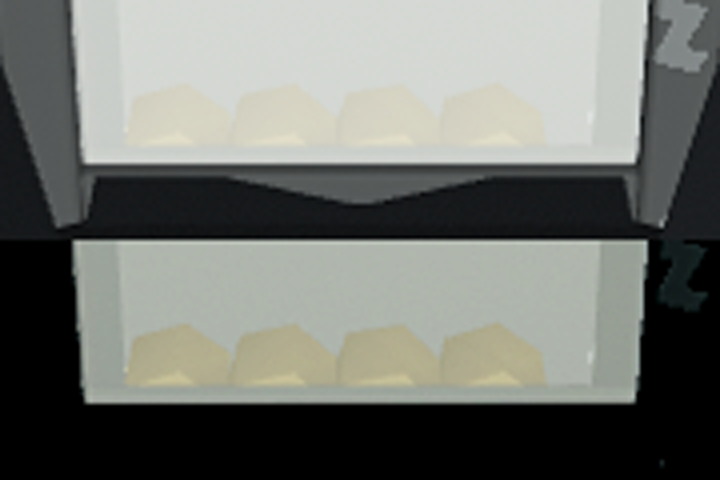

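The nuts are packed flat to flat along the low end. The row runs from (126) to (545), between walls at (122) and (597), which puts the farthest nut centre about 42–44 mm from the corner (limit 46). The box is at 30° and still, with slopes of 20.6° and 20.5°, so I'm handing in.

```bash
python3 -c "
from bench import *
print(sign_off())"
```

```text
the job is handed in; nothing more can be done
None
```

I shut the lid gently, then lifted the box about 15 cm and handed in holding it still at about 30° with the corner under the opening lowest; all four nuts lie in a row along the low end from that corner, the farthest about 42–44 mm away (limit 46), and the judge returned no verdict.

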